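# Press the amber reference flask into the sprung ring cradle and hold it

## Task

Take the amber flask out of its cork ring, set it upright in the sprung ring of the grey reading station, and gently press it down until the ring is at the bottom of its stroke. Press with the flask only, not with the fingers on the ring. Finish while still holding the flask pressed down there - do not let go - and leave the blue flask and the other things on the desk where they are.

Things in the scene. Friction and masses are not known exactly. Their poses are not given: they have to be found in the camera images.
- flask_amber: amber (orange) round-bottom flask: ball 60 mm across, lower half solid orange, upper half pale glass; glass neck 24 mm in diameter from 57 to 91 mm above the lowest point, lip 28 mm across to 95 mm, black stopper 22 mm across to 106 mm. 105 to 190 g, weighted low. Origin: lowest point of the ball, 16 mm above the desk at the start; z up along the neck. Stands neck up, loose, in a cork ring
- flask_amber_neck (a point): point on the axis of the amber flask's neck, 80 mm above the lowest point of its ball: a good place for the grip
- flask_blue: blue round-bottom flask: ball 60 mm across, lower half solid blue, upper half pale glass; glass neck 24 mm in diameter from 57 to 91 mm above the lowest point, lip 28 mm across to 95 mm, white stopper 22 mm across to 106 mm. 105 to 190 g, weighted low. Origin: lowest point of the ball, 16 mm above the desk at the start; z up along the neck. Stands neck up, loose, in a cork ring. Not to be moved
- cork_amber: cork ring fixed to the desk in which the amber flask stands, 76 mm outer and 40 mm inner diameter, 24 mm high. Origin: centre of its underside. The two cork rings may change places
- cork_blue: cork ring fixed to the desk in which the blue flask stands, same size
- cradle: reading station fixed to the desk: grey base plate 100 x 100 x 12 mm, three steel guide columns up to 70 mm high on a circle of 41 mm radius, and on them a sprung aluminium ring lined with black rubber. Origin: centre of the base's underside, on the desk; z up, the ring's axis is this z axis
- ring_seat (a point): centre of the sprung ring's top face, 62 mm above the desk when the ring is up; moves with the ring. Ring 72 mm outer, 44 mm inner diameter, 8 mm thick, open through. The flask's ball centres itself in it with its lowest point 10 mm below this face
- cradle_ring (a joint): how far the sprung ring is pressed down, m: 0 = up, 0.020 = bottom of its stroke (firm stop). The spring takes about 4 N to start and 11 N at the bottom; the flask's weight alone does not move it; the ring comes back up when released
- objective_canister: black and cream canister, 35 mm across, 61 mm high; bystander, origin: centre of its underside
- oil_dropper: small brown bottle, 26 mm across, 58 mm high; bystander, origin: centre of its underside
- lab_timer: white timer, 26 x 62 x 52 mm high; bystander, origin: centre of its underside
- marker_black: black marker pen lying, 135 mm long along its y; bystander, origin: centre of its underside
- battery_aa: small battery lying, 50 mm long along its y, 14 mm thick; bystander, origin: centre of its underside
- dust_cap_2: black dust cap, 31 mm across, 12 mm high; bystander, origin: centre of its underside
Things that resemble listed ones, but are neither listed nor needed, are in the scene too. Leave any red look-alike of the flask_amber alone.

How it is judged:
By the outcome, as a careful person would: the job done as asked, in the order asked, and still so for the second after the job is handed in, while the arm keeps its last pose, push and grip.
It also fails if it takes over 45 s, if anything falls off the work surface, if the arm or the gripper's body presses on something with over 40 N, if the wrist force passes 120 N, or if a joint passes its speed limit or range.

## Robot

A 6-joint arm with a two-finger parallel gripper is mounted at the origin on a cart in front of the work surface, level with it; the furniture and walls round the work are solid. World frame = base frame: x ahead of the robot, y to its left, z up, the work surface at z = 0. Lengths are in mm, angles in degrees, forces in N, time in s.
With the tool pointing down it reaches from about 300 to 850 mm from the base axis. Payload 4.2 kg.
Tool frame: the origin (TCP) lies midway between the tips of the shut fingers; the grasp point (between the pads) lies 19 mm behind it; z points along the fingers, y is the line along which they close (so a half turn about z gives the same grasp; the last joint's range is limited). The gripper opens to 91 mm and grips with 3 to 60 N. Pads are 32 mm wide; open, the fingers measure 118 mm over their backs; the gripper's body (76 mm by 178 mm) begins 60 mm behind the grasp point.
Start: joints at [-70.531, 18.312, 89.639, -0, 72.044, -1.146], TCP at [202.454, -538.197, 213.976] pointing down, gripper open.
Joint ranges: [-177.97, 177.97], [-48.28, 115.42], [12.27, 149.76], [-77.06, 257.06], [2.81, 150.46], [-146.56, 146.56]. Speed limits (degrees/s): [147.25, 147.25, 180, 180, 180, 180].

## Interface

Orientations are given as [roll, pitch, yaw] about the fixed x, y, z axes, in that order (R = Rz(yaw) Ry(pitch) Rx(roll)).
In Python, from workcell import state, grab_frame, camera_model, job_done gives the robot as it stands.
- The arm moves only by the shell command python3 -m pendant [OPENING] [FORCE], which reads ROWS from standard input. ROWS is 1 to 8 rows, parted by semicolons, with the numbers parted by commas; each row has 6 numbers: dx, dy, dz in shares of the most that a row can go, 1 being 50 mm, then a rotation vector rx, ry, rz in shares of pi/2 rad (1.0 is pi/2 rad); each row shifts and turns the commanded pose from where the row before left it, along the tool's axes as they then stand; what a row does not reach is not made up. A row lasts 1/10 s, in which the tool goes at most 50 mm and 8.59 degrees, less where a joint would pass 70% of its speed; a pose out of reach is approached as far as the arm can. OPENING is the finger opening in mm, set as the command begins (- or left out keeps the last). The fingers move at their own pace and stop on an object; FORCE is the grip in N (left out, the last holds). Time passes only in rows, so rows that do not move let the fingers close. It prints the time, the measured TCP pose, the force, the opening and the grip force at its end. Shift and turn numbers lie between -1 and 1, and a call with a number outside is refused. Input that does not fit is refused with a message, and nothing moves.
- state(): the state, without advancing time (a new reading comes with each control period).
- grab_frame(name): name is "side" or "top" or "wrist"; returns the picture (480x640x3 uint8, blue, green, red); there is no depth.
- camera_model(name): a dict with "fx", "fy", "cx", "cy" (pixels), "T" (4x4, takes a point from camera to world coordinates). Camera axes: x right, y up, looking along -z (the intrinsics and any distortion apply to the point x, -y, -z); pixel columns grow to the right and rows downward; lengths in mm; the calibration is good to about 2 mm. The wrist camera is an equidistant fisheye: a pixel r from the principal point sees the ray r / f radians off the axis. A picture is of the moment at which its call begins: read the wrist's pose just before it. camera_model takes no time and is no camera call; for the wrist camera it gives the pose at the moment of the call.
- job_done(): hands the job in; it is judged then, once.
The state is a dict: "time_s": time; "qpos": joint angles; "qvel": joint speeds; "effort": joint torques, N m; "ee_pos": TCP position; "ee_rot": TCP orientation; "force": force on the tool from outside, world axes, zero at the start; "torque": the same for the moment, N m; "gripper_width": finger opening in mm; "gripper_force": force on a finger pad.
Only numpy, scipy, OpenCV 4.12 (cv2) and the standard library are available. Lean on these libraries where they do the work, as an engineer would, in place of code of your own. Each camera call takes 0.05 s, during which the arm holds its last target. There are 200 camera calls.

## Working session

There is one attempt and no reset: what is moved stays moved. The work goes in short steps, Python scripts to look and compute and a shell command to move; the robot and the scene stay as the last step left them, time stands still between calls to the robot, and variables do not carry over. Pictures are saved under pics/ and viewed, at most 10 in all, crops included, and the job is handed in when it is done.

```bash
mkdir -p pics; python3 - <<'E'
from workcell import *
import cv2
for n in("top","side"):
    cv2.imwrite(f"pics/{n}0.png",grab_frame(n)); m=camera_model(n); print(n,{k:(v.round(3).tolist() if hasattr(v,'round') and k=='T' else v) for k,v in m.items()})
s=state();print(s["time_s"],s["ee_pos"],s["ee_rot"],s["force"],s["gripper_width"])
E
```

```text
top {'fx': 551.8637555615103, 'fy': 551.8637555615103, 'cx': 322.48266431234754, 'cy': 247.67387572556407, 'T': [[0.085, 0.976, -0.199, 362.704], [-0.996, 0.083, -0.019, 91.315], [-0.002, 0.2, 0.98, 937.216], [0.0, 0.0, 0.0, 1.0]]}
side {'fx': 602.0439591694076, 'fy': 602.0439591694076, 'cx': 324.02841854849345, 'cy': 249.03850618180354, 'T': [[-0.952, -0.171, 0.254, 769.397], [0.306, -0.531, 0.791, 837.135], [-0.0, 0.83, 0.557, 599.917], [0.0, 0.0, 0.0, 1.0]]}
0.1 [ 202.31867486 -537.74158969  213.21595665] [-1.79909330e+02 -3.17970798e-03  2.06164721e+01] [-0.02369873  0.24844086 -0.92472246] 91.27034416023174
```

View pics/top0.png

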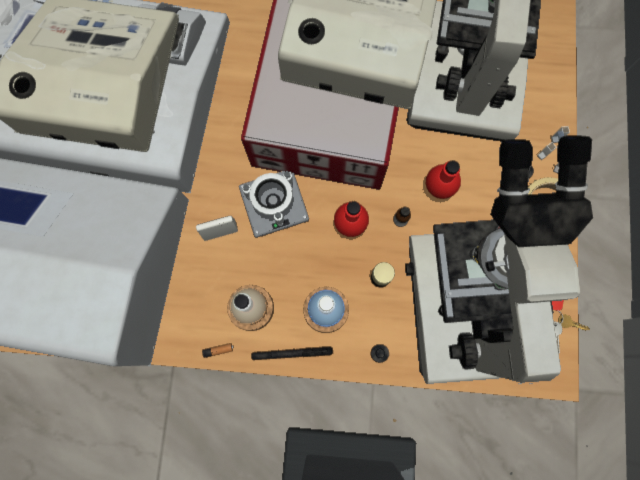

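View pics/side0.png

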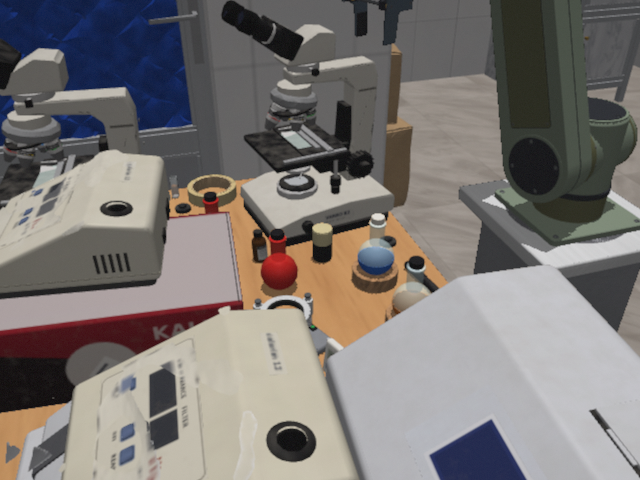

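The top view shows these flask candidates:
- a tan-and-orange one with a black stopper in a cork ring at (248,305)
- a blue one in a cork ring at (326,308)
- two red look-alikes with no cork at (352,218) and (444,180)

The one at (248,305) fits amber, since it has a black stopper and stands in cork. The cradle is at (272,197). I'll confirm with an enlarged crop.

```bash
cat > h.py <<'E'
import numpy as np, cv2
from workcell import *
def ray(m,u,v):
    d=np.array([(u-m["cx"])/m["fx"],-(v-m["cy"])/m["fy"],-1.]); T=np.array(m["T"])
    return T[:3,3],T[:3,:3]@d
def onz(m,u,v,z):
    o,d=ray(m,u,v); return o+d*(z-o[2])/d[2]
def proj(m,p):
    T=np.array(m["T"]); c=T[:3,:3].T@(np.array(p)-T[:3,3]); return (m["cx"]+m["fx"]*c[0]/-c[2], m["cy"]-m["fy"]*c[1]/-c[2])
E
python3 - <<'E'
from h import *
t=cv2.imread("pics/top0.png");s=cv2.imread("pics/side0.png")
a=cv2.resize(t[265:345,210:290],(400,400),interpolation=cv2.INTER_CUBIC)
b=cv2.resize(t[160:240,235:315],(400,400),interpolation=cv2.INTER_CUBIC)
cv2.imwrite("pics/crop.png",np.hstack([a,b]))
m=camera_model("top")
for n,u,v,z in [("stopper",241,299,122),("cork",250,307,24),("bluestop",327,303,122),("ring",272,194,62),("base",274,205,12),("analyzer edge z0",160,360,0),("box corner",383,186,0)]: print(n,onz(m,u,v,z).round(1))
E
```

```text
stopper [440.5 220.9 122. ]
cork [437.9 220.1  24. ]
bluestop [445.4  93.6 122. ]
ring [623.2 199.3  62. ]
base [618.5 200.   12. ]
analyzer edge z0 [339.5 363.1   0. ]
box corner [673.   12.3   0. ]
```

View pics/crop.png

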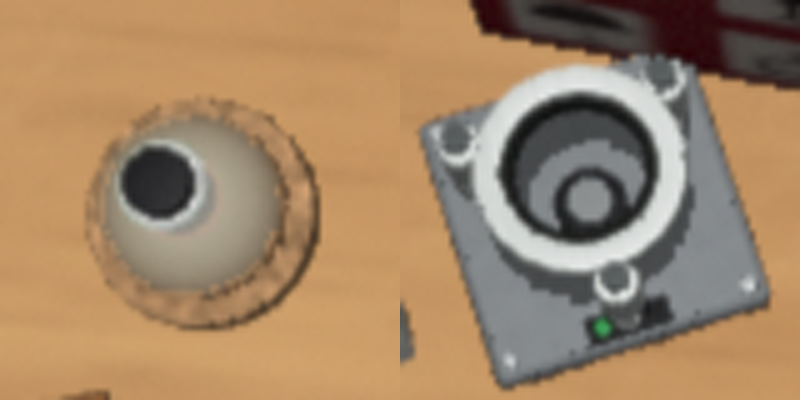

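The crop confirms the black stopper and pale-glass flask in the cork at (242,301). The station's ring is centred at (271,193.6). Next I'll check the clearances to the furniture nearby.

```bash
python3 - <<'E'
from h import *
t=camera_model("top");s=camera_model("side")
def tri(a,b):
    o1,d1=ray(t,*a);o2,d2=ray(s,*b)
    k=np.linalg.lstsq(np.c_[d1,-d2],o2-o1,rcond=None)[0]; p=o1+k[0]*d1;q=o2+k[1]*d2
    return ((p+q)/2).round(),np.linalg.norm(p-q).round(1)
print("an near",tri((120,364),(540,270)),"an far",tri((188,190),(325,370)))
print("box topcorner R", tri((245,137),(243,303)))
print("amber stop",tri((242,301.2),(416,262)),"blue stop",tri((326.5,303),(378,219)))
print(onz(t,242-.5,301-.5,122),onz(t,270.6,193.3,62))
for z in (0,60,100,130): print(z,onz(t,245,137,z).round(),onz(t,248,168,z).round(),onz(t,188,192,z).round(),onz(t,120,364,z).round())
print(proj(s,(438,220,35)),proj(s,(438,220,16+60)))
E
```

```text
an near (array([339., 361., 177.]), np.float64(11.0)) an far (array([612., 337.,  73.]), np.float64(7.9))
box topcorner R (array([689., 245., 125.]), np.float64(7.8))
amber stop (array([437., 220., 116.]), np.float64(1.8)) blue stop (array([444.,  95., 116.]), np.float64(3.5))
[438.33948697 219.91697778 122.        ] [624.17888287 201.74463713  62.        ]
0 [744. 267.   0.] [686. 255.   0.] [633. 356.  -0.] [327. 428.   0.]
60 [720. 255.  60.] [665. 244.  60.] [615. 339.  60.] [330. 407.  60.]
100 [704. 248. 100.] [652. 237. 100.] [604. 327. 100.] [331. 393. 100.]
130 [691. 242. 130.] [641. 232. 130.] [595. 319. 130.] [332. 382. 130.]
(np.float64(410.0291442870307), np.float64(306.8392793809414)) (np.float64(412.30146581314955), np.float64(284.64587786108865))
```

Careful with the scale: shifts go in shares of 50 mm and turns go in shares of pi/2 rad. That gives: -50 mm is -1, 6.9 degrees / 90 = 0.0767.

```bash
echo '0,0,-1,0,0,0.0767;0,0,-1,0,0,0.0767;0,0,-1,0,0,0.0756;0,0,-1,0,0,0' | python3 -m pendant 91; python3 - <<'E'
from h import *
t=camera_model("top");s=camera_model("side")
def tri(a,b):
    o1,d1=ray(t,*a);o2,d2=ray(s,*b)
    k=np.linalg.lstsq(np.c_[d1,-d2],o2-o1,rcond=None)[0]; p=o1+k[0]*d1;q=o2+k[1]*d2
    return ((p+q)/2).round(),np.linalg.norm(p-q).round(1)
print(tri((515,145),(235,12)),tri((575,145),(290,45)))
for z in(0,100,200,300): print(z,onz(t,555,378,z).round(),onz(t,410,240,z).round(),onz(t,465,365,z).round())
print(state()["qpos"].round(1),state()["force"].round(1))
cv2.imwrite("pics/side1.png",grab_frame("side"))
E
```

```text
time_s: 0.5
ee_pos: [202.3, -537.7, 415.7]
ee_rot: [-180.0, 0.0, -0.1]
force: [0.6, -2.0, 0.5]
gripper_width: 91.1
gripper_force: 0.0
(array([605., -91., 393.]), np.float64(10.0)) (array([ 563., -135.,  361.]), np.float64(108.8))
0 [ 366. -292.    0.] [579. -41.   0.] [ 375. -143.    0.]
100 [ 366. -251.  100.] [556. -27. 100.] [ 373. -118.  100.]
200 [ 366. -210.  200.] [533. -12. 200.] [372. -93. 200.]
300 [ 365. -169.  300.] [510.   2. 300.] [371. -68. 300.]
[-70.5  15.6  65.4  -0.   99.1  19.6] [ 0.6 -2.   0.5]
```

View pics/side1.png

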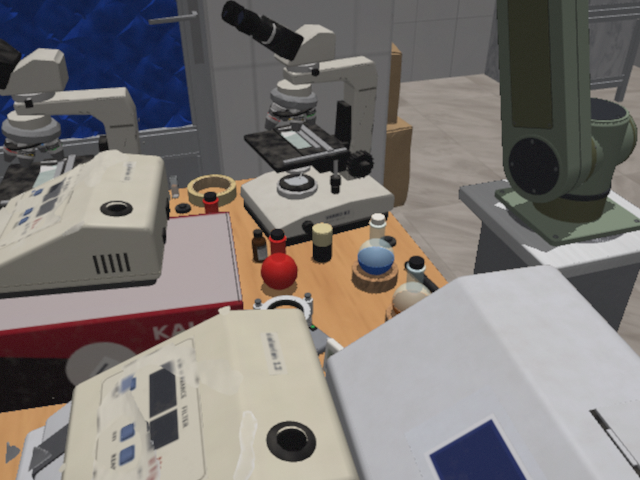

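The picture is the same as before, with the tool still out of view. The microscope is at most about 390 mm high, so I'll cross above it.

Scaled: -42 mm is -0.84, -40 mm is -0.8.

```bash
echo '0,0,-0.8,0,0,0;0.26,-0.84,-0.4,0,0,0;0.26,-0.84,0,0,0,0;0.26,-0.84,0,0,0,0;0.26,-0.84,0,0,0,0;0.26,-0.84,0,0,0,0;0.26,-0.84,0,0,0,0;0.26,-0.84,0,0,0,0' | python3 -m pendant && echo '0.26,-0.84,0,0,0,0;0.26,-0.84,0,0,0,0;0.26,-0.84,0,0,0,0;0.26,-0.84,0,0,0,0;0.26,-0.84,0,0,0,0;0.26,-0.84,0,0,0,0;0.26,-0.84,0,0,0,0;0.26,-0.84,0,0,0,0' | python3 -m pendant
```

```text
time_s: 1.35
ee_pos: [293.3, -242.3, 473.4]
ee_rot: [-180.0, 0.0, -0.0]
force: [0.3, 0.6, 0.8]
gripper_width: 90.8
gripper_force: 0.0
time_s: 2.15
ee_pos: [397.2, 93.8, 473.5]
ee_rot: [180.0, 0.0, 0.0]
force: [0.4, -1.6, 0.0]
gripper_width: 91.0
gripper_force: 0.0
```

Scaled: 50 mm is 1, -42 mm is -0.84.

```bash
echo '0.28,-0.84,0,0,0,0;0.28,-0.84,0,0,0,0;0.26,-0.84,0,0,0,0;0,0,1,0,0,0;0,0,1,0,0,0;0,0,1,0,0,0;0,0,0.8,0,0,0;0,0,0,0,0,0' | python3 -m pendant && python3 - <<'E'
from h import *
m=camera_model("wrist");print({k:(np.round(v,3).tolist()) for k,v in m.items()})
w=grab_frame("wrist");cv2.imwrite("pics/w1.png",w);cv2.imwrite("pics/top1.png",grab_frame("top"))
print(state()["ee_pos"])
E
```

```text
time_s: 2.95
ee_pos: [434.4, 216.1, 277.8]
ee_rot: [179.6, 0.7, 0.0]
force: [0.2, 0.2, 0.6]
gripper_width: 90.8
gripper_force: 0.0
{'fx': 371.648, 'fy': 371.648, 'cx': 314.706, 'cy': 238.603, 'T': [[-0.0, 0.964, 0.266, 507.6], [-1.0, -0.002, 0.006, 218.404], [0.006, -0.266, 0.964, 448.024], [0.0, 0.0, 0.0, 1.0]]}
[438.59741081 218.03091185 284.58695677]
```

View pics/w1.png

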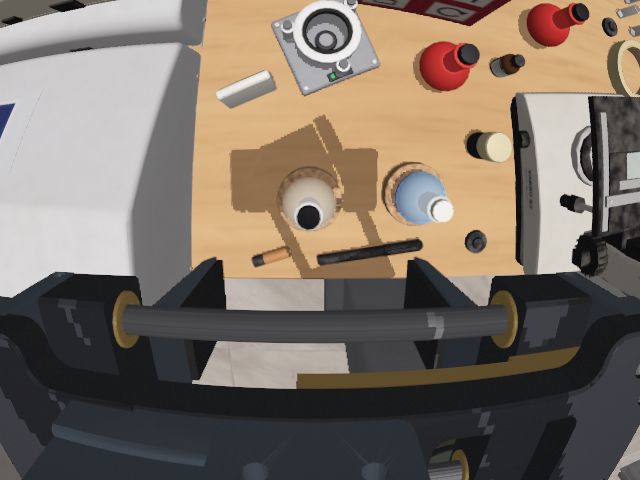

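The wrist view shows the amber stopper at about (308,217), the blue one at (441,210) and the ring at about (326,32). I'll measure the stopper and ring here as a second view.

```bash
cat >> h.py <<'E'
def wz(m,u,v,z):
    x,y=(u-m["cx"])/m["fx"],(v-m["cy"])/m["fy"]; r=np.hypot(x,y); k=np.sin(r)/r if r else 1
    T=np.array(m["T"]); d=T[:3,:3]@np.array([x*k,-y*k,-np.cos(r)]); o=T[:3,3]; return o+d*(z-o[2])/d[2]
E
python3 - <<'E'
from h import *
s=state();print(s["ee_pos"].round(1),s["ee_rot"].round(2),s["time_s"]);m=camera_model("wrist");w=grab_frame("wrist")
g=cv2.cvtColor(w,cv2.COLOR_BGR2GRAY)
mk=((g<50)*255).astype(np.uint8); sub=np.zeros_like(mk);sub[195:235,285:330]=mk[195:235,285:330]
n,l,st,c=cv2.connectedComponentsWithStats(sub);i=1+st[1:,4].argmax();print("stop",c[i],st[i],wz(m,*c[i],122).round(1))
for r in ("dark inner rubber",):
    sub=((w.min(2)>185)*255).astype(np.uint8); q=np.zeros_like(sub);q[0:72,285:372]=sub[0:72,285:372]
    cs=max(cv2.findContours(q,cv2.RETR_EXTERNAL,cv2.CHAIN_APPROX_NONE)[0],key=cv2.contourArea)
    p=np.array([wz(m,*x[0],62)[:2] for x in cv2.convexHull(cs)]); (cx,cy),R=cv2.minEnclosingCircle(p.astype(np.float32));print("ring",cx,cy,R)
    ell=cv2.fitEllipse(cv2.convexHull(cs));print(ell,wz(m,*ell[0],62))
E
```

```text
[438.6 218.  284.6] [-1.8e+02 -1.0e-02  2.0e-02] 3.05
stop [311.17287234 222.21808511] [301 212  22  22 376] [437.5 222.5 122. ]
ring 629.359130859375 206.37062072753906 44.20392608642578
((327.86669921875, 37.87024688720703), (63.1644172668457, 80.33805847167969), 82.93266296386719) [624.34229148 205.31431933  62.        ]
```

```bash
echo '0,-0.06,0.8,0,0,0;0,0,0.9,0,0,0;0,0,0.9,0,0,0;0,0,0.7,0,0,0;0,0,0.5,0,0,0;0,0,0.32,0,0,0;0,0,0,0,0,0;0,0,0,0,0,0' | python3 -m pendant && echo '0,0,0,0,0,0;0,0,0,0,0,0;0,0,0,0,0,0;0,0,0,0,0,0;0,0,0,0,0,0;0,0,0,0,0,0;0,0,0,0,0,0;0,0,0,0,0,0' | python3 -m pendant 15 20
```

```text
time_s: 3.9
ee_pos: [440.5, 221.9, 80.0]
ee_rot: [-179.9, -0.2, 0.0]
force: [-0.0, 0.3, 0.0]
gripper_width: 90.8
gripper_force: 0.0
time_s: 4.7
ee_pos: [438.2, 220.8, 77.9]
ee_rot: [180.0, 0.0, 0.0]
force: [-0.7, -1.2, 0.1]
gripper_width: 29.8
gripper_force: 0.0
```

Scaled: -30 mm is -0.6, -20 mm is -0.4.

```bash
echo '0,0,0,0,0,0;0,0,0,0,0,0;0,0,0,0,0,0;0,0,0,0,0,0' | python3 -m pendant 15 25 && echo '0,0,-0.2,0,0,0;0,0,-0.4,0,0,0;0,0,-0.6,0,0,0;0,0,-0.6,0,0,0;0,0,-0.4,0,0,0;0,0,0,0,0,0;0,0,0,0,0,0' | python3 -m pendant && python3 - <<'E'
from h import *
s=state();print(s["ee_pos"].round(1),s["force"].round(1),s["gripper_width"],s["gripper_force"])
a=grab_frame("side")[150:370,300:520];b=grab_frame("wrist")
cv2.imwrite("pics/held.png",np.hstack([cv2.resize(a,(400,400)),cv2.resize(b[120:320,200:400],(400,400))]))
E
```

```text
time_s: 5.1
ee_pos: [438.3, 220.9, 77.9]
ee_rot: [180.0, -0.0, 0.0]
force: [0.6, -0.2, -0.5]
gripper_width: 26.6
gripper_force: 25.0
time_s: 5.8
ee_pos: [437.9, 220.7, 187.8]
ee_rot: [180.0, 0.0, 0.0]
force: [-1.0, 0.3, -2.1]
gripper_width: 26.3
gripper_force: 25.0
[437.9 220.7 187.8] [-1.   0.3 -2.1] 26.328010064297548 24.999875128269196
```

View pics/held.png

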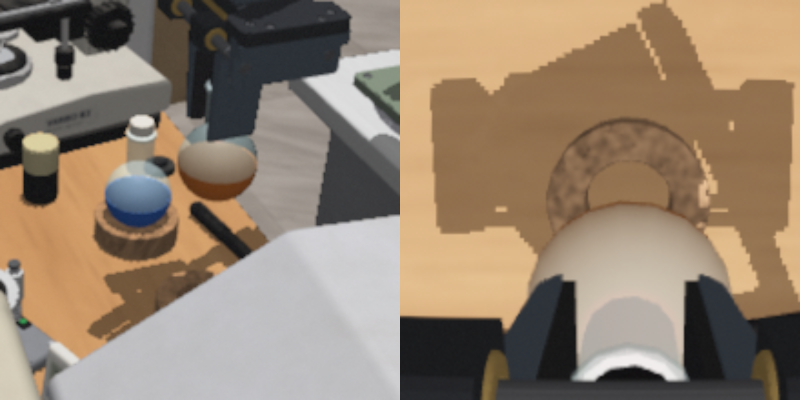

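The view shows the flask lifted and held upright in the fingers, with its solid orange lower half visible and the cork ring empty. The blue flask hasn't moved. Next I'll carry it over the station.

Scaled: 40 mm is 0.8, 36 mm is 0.72.

```bash
echo '0.4,0.04,0,0,0,0;0.72,0.08,0,0,0,0;0.8,0.08,0,0,0,0;0.8,0.08,0,0,0,0;0.6,0.06,0,0,0,0;0.4,0.04,0,0,0,0;0,0,0,0,0,0;0,0,0,0,0,0' | python3 -m pendant && python3 - <<'E'
from h import *
s=state();print(s["ee_pos"].round(1),s["force"].round(1))
mw=camera_model("wrist")
np.save("mw.npy",mw,allow_pickle=True)
w=grab_frame("wrist");t=grab_frame("top");a=grab_frame("side")
for n,i in(("w",w),("t",t),("s",a)):cv2.imwrite(f"pics/{n}2.png",i)
x,y=proj(camera_model("side"),(*s["ee_pos"][:2],150));x,y=int(x),int(y);print(x,y)
cv2.imwrite("pics/cmp.png",np.hstack([cv2.resize(a[y-75:y+75,x-75:x+75],(400,400)),cv2.resize(w[100:340,200:440],(400,400))]))
E
```

```text
time_s: 6.7
ee_pos: [623.1, 201.6, 185.9]
ee_rot: [179.9, 0.2, -0.0]
force: [-0.3, 0.4, -1.7]
gripper_width: 26.4
gripper_force: 25.0
[623.1 201.6 185.9] [-0.3  0.4 -1.7]
282 257
```

View pics/cmp.png

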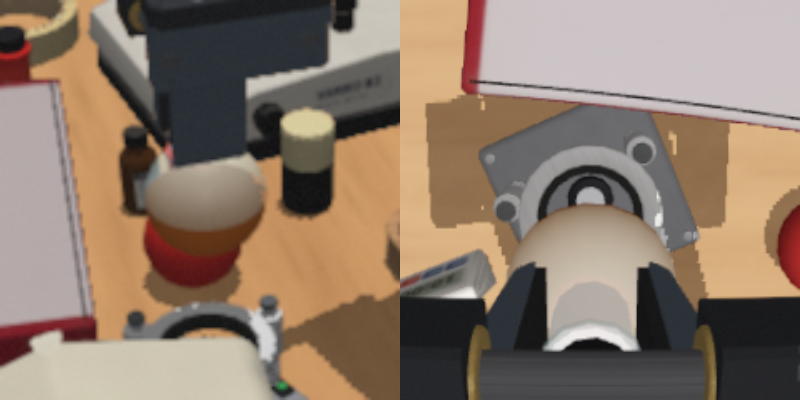

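```bash
python3 - <<'E'
from h import *
from scipy.optimize import least_squares
t=camera_model("top");sd=camera_model("side");m=np.load("mw.npy",allow_pickle=True).item()
circ=lambda P,R:least_squares(lambda c:np.hypot(P[:,0]-c[0],P[:,1]-c[1])-R,P.mean(0))
P=np.array([onz(t,235+(x-400)/5-.4,160+y/5-.4,70)[:2] for x,y in[(458,140),(665,75),(617,281)]]);r=circ(P,41);print("cols top",r.x,r.fun)
P=np.array([onz(t,235+(x-400)/5-.4,160+y/5-.4,58)[:2] for x,y in[(503,168),(657,168),(580,96),(580,241)]]);print("inner@58",P.mean(0))
px=lambda x,y:(200+(x-400)/1.667-.3,100+y/1.667-.3)
P=np.array([wz(m,*px(*q),62)[:2] for q in[(523,190),(545,162),(590,147),(635,162),(660,195)]]);r=circ(P,36);print("ring wrist",r.x,r.fun.round(1))
P=np.array([wz(m,*px(*q),70)[:2] for q in[(642,150),(506,208)]]);print("cols wrist",P, "vs top cols")
# ball from wrist & side
def dirw(u,v):
    o=np.array(m["T"])[:3,3]; p=wz(m,u,v,0); return o,(p-o)/np.linalg.norm(p-o)
w=[dirw(*px(*q)) for q in[(510,262),(530,228),(560,210),(590,205),(620,212),(650,232),(668,258)]]
def ds(x,y):
    o,d=ray(sd,282-75+x*.375-.3,257-75+y*.375-.3); return o,d/np.linalg.norm(d)
s=[ds(*q) for q in[(147,190),(150,212),(165,236),(190,252),(215,254),(240,243),(258,220),(264,195)]]
for n,L in(("wrist",w),("side",s),("both",w+s)):
    f=lambda c:[np.linalg.norm(np.cross(c-o,d))-30 for o,d in L]
    if n=="both": r=least_squares(f,[624,202,154.])
    else: r=least_squares(lambda c:f(np.array([c[0],c[1],154.])),[624,202.])
    print(n,r.x.round(1),r.fun.round(1))
E
```

```text
cols top [623.0006801  200.73382047] [0.22563237 0.22759795 0.22825498]
inner@58 [625.52786863 202.26628502]
ring wrist [621.9393285  203.37452992] [ 0.1  0.1 -0.  -0.1  0.2]
cols wrist [[657.54256384 179.23659087]
 [629.88286171 243.63889977]] vs top cols
wrist [618.9 203.8] [-0.6  0.2  0.2  0.2 -0.2 -0.3 -0.1]
side [619.6 199. ] [-1.  -0.9 -0.5  0.5  0.8  0.1 -1.  -1.4]
both [620.1 203.6 157.5] [-1.  -0.1 -0.2 -0.2 -0.7 -0.8 -0.7 -0.7 -0.4 -0.1  0.7  0.8 -0.1 -1.5
 -2.1]
```

```bash
python3 - <<'E'
from h import *
m=np.load("mw.npy",allow_pickle=True).item();w=cv2.imread("pics/w2.png")
c=w[255:345,270:360];cv2.imwrite("pics/lip.png",cv2.resize(c,(540,540),interpolation=cv2.INTER_CUBIC))
for u,v,z in[(315,293,219)]: print(wz(m,u,v,z))
print(np.round(m["T"],3)[:3,3])
E
```

```text
[635.3720265  202.75798153 219.        ]
[694.838 202.977 356.743]
```

View pics/lip.png

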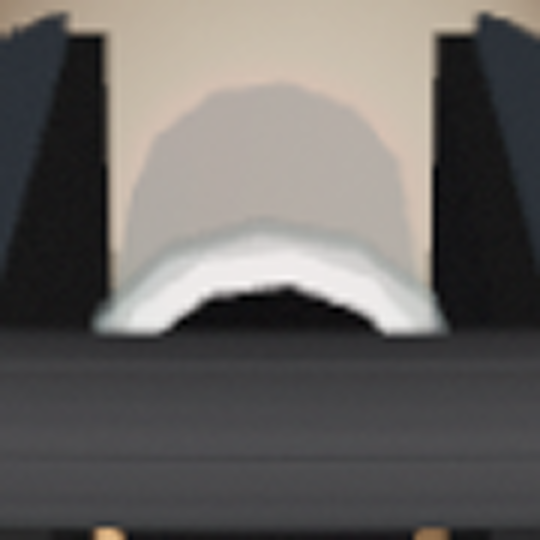

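The lip and ball measurements put the flask axis within about 2° of vertical, with the ball about 2–3 mm short of the ring in x. I'll shift +2 mm in x and lower.

Scaled: 20 mm is 0.4, 15 mm is 0.3.

```bash
echo '0.04,0,0.4,0,0,0;0,0,0.4,0,0,0;0,0,0.3,0,0,0;0,0,0.16,0,0,0;0,0,0.08,0,0,0;0,0,0,0,0,0;0,0,0,0,0,0' | python3 -m pendant - 40; echo '0,0,0.04,0,0,0;0,0,0.04,0,0,0;0,0,0.02,0,0,0;0,0,0,0,0,0;0,0,0,0,0,0' | python3 -m pendant; echo '0,0,0.04,0,0,0;0,0,0.04,0,0,0;0,0,0,0,0,0;0,0,0,0,0,0' | python3 -m pendant
```

```text
time_s: 7.55
ee_pos: [626.7, 202.1, 121.9]
ee_rot: [-180.0, -0.1, 0.0]
force: [-0.3, 0.6, -0.4]
gripper_width: 25.6
gripper_force: 40.0
time_s: 8.05
ee_pos: [626.3, 201.9, 115.9]
ee_rot: [180.0, -0.0, 0.0]
force: [-0.1, -0.0, -0.9]
gripper_width: 25.6
gripper_force: 40.0
time_s: 8.45
ee_pos: [626.4, 202.1, 112.4]
ee_rot: [-180.0, -0.0, 0.0]
force: [-1.5, 1.0, 2.6]
gripper_width: 25.5
gripper_force: 40.0
```

Scaled: 2 mm is 0.04.

```bash
echo '0,0,0.04,0,0,0;0,0,0,0,0,0;0,0,0,0,0,0' | python3 -m pendant|grep -E "pos|force"; echo '0,0,0.04,0,0,0;0,0,0.04,0,0,0;0,0,0,0,0,0;0,0,0,0,0,0' | python3 -m pendant|grep -E "pos|force"; python3 - <<'E'
from h import *
s=state();print(s["force"].round(1),s["torque"].round(2),s["ee_pos"].round(1))
a=grab_frame("side");w=grab_frame("wrist");cv2.imwrite("pics/seat.png",np.hstack([cv2.resize(a[225:345,210:330],(400,400),interpolation=2),cv2.resize(w[160:340,220:400],(400,400),interpolation=2)]))
E
```

```text
ee_pos: [626.3, 202.0, 110.0]
force: [-1.2, 0.8, 3.7]
gripper_force: 40.0
ee_pos: [626.3, 202.0, 106.0]
force: [-1.1, -0.7, 4.7]
gripper_force: 40.0
[-1.1 -0.7  4.7] [0.14 0.27 0.02] [626.3 202.  106. ]
```

View pics/seat.png

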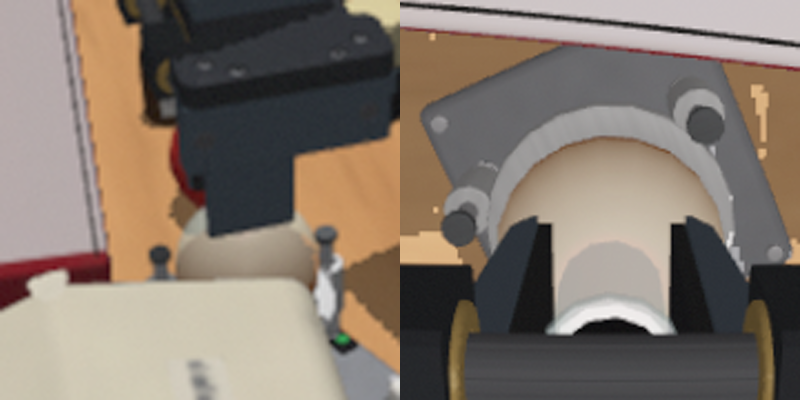

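The ball sits inside the ring, nearly concentric, and the ring has started down. I'll keep pressing gently.

Scaled: 2 mm is 0.04, 1 mm is 0.02.

```bash
echo '0,0,0.04,0,0,0;0,0,0.04,0,0,0;0,0,0.04,0,0,0;0,0,0.04,0,0,0;0,0,0.02,0,0,0;0,0,0,0,0,0;0,0,0,0,0,0' | python3 -m pendant|grep -E "pos|force"; for i in 1; do echo '0,0,0.03,0,0,0;0,0,0,0,0,0;0,0,0,0,0,0' | python3 -m pendant|grep -E "pos|force"; done;  echo '0,0,0.02,0,0,0;0,0,0,0,0,0;0,0,0,0,0,0' | python3 -m pendant|grep -E "pos|force"
```

```text
ee_pos: [626.5, 202.0, 97.7]
force: [-1.8, 0.6, 7.9]
gripper_force: 40.0
ee_pos: [626.6, 202.0, 96.4]
force: [-2.7, -0.4, 7.5]
gripper_force: 40.0
ee_pos: [626.6, 202.0, 95.5]
force: [-2.9, 0.8, 8.4]
gripper_force: 40.0
```

Scaled: 1 mm is 0.02.

```bash
echo '0,0,0.02,0,0,0;0,0,0,0,0,0;0,0,0,0,0,0' | python3 -m pendant|grep -E "pos|force";echo '0,0,0.02,0,0,0;0,0,0,0,0,0;0,0,0,0,0,0' | python3 -m pendant|grep -E "pos|force";echo '0,0,0.02,0,0,0;0,0,0,0,0,0;0,0,0,0,0,0' | python3 -m pendant|grep -E "pos|force"
```

```text
ee_pos: [626.7, 202.0, 94.5]
force: [-1.3, 0.7, 8.1]
gripper_force: 40.0
ee_pos: [626.7, 202.0, 93.6]
force: [-2.5, -0.1, 10.1]
gripper_force: 40.0
ee_pos: [627.1, 202.1, 93.5]
force: [-2.4, -1.3, 11.9]
gripper_force: 40.0
```

Scaled: 1 mm is 0.02.

```bash
echo '0,0,0.02,0,0,0;0,0,0,0,0,0;0,0,0,0,0,0;0,0,0,0,0,0' | python3 -m pendant|grep -E "pos|force|rot|width";  python3 - <<'E'
from h import *
a=grab_frame("side");w=grab_frame("wrist");s=state();print(s["force"],s["ee_pos"]);cv2.imwrite("pics/end.png",np.hstack([cv2.resize(a[225:345,210:330],(400,400),interpolation=2),cv2.resize(w[160:340,220:400],(400,400),interpolation=2)]))
E
```

```text
ee_pos: [627.4, 202.2, 93.3]
ee_rot: [-179.9, -0.2, 0.0]
force: [-3.7, -0.6, 15.9]
gripper_width: 25.5
gripper_force: 40.0
[-3.65617081 -0.48838519 15.91681943] [627.36029215 202.15864721  93.35410882]
```

View pics/end.png

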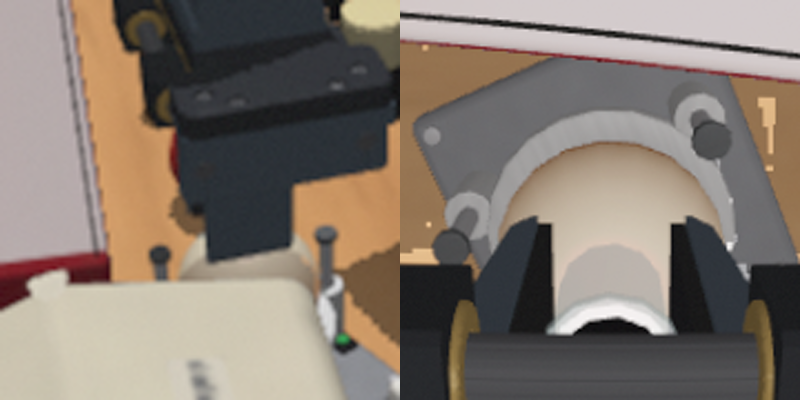

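The ring stands well down its columns with the ball seated concentrically. It has travelled about 20 mm, and the force now climbs without further motion, so it is on the firm stop.

```bash
python3 -c "
from workcell import *
print(job_done())"
```

```text
the job is handed in; nothing more can be done
None
```

The amber flask is seated in the reading station's ring, held pressed to the bottom of the 20 mm stroke at about 16 N on the wrist, and the job is handed in; the arm touched nothing else that I could see.

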